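# Find the perished machine mount with a hardness gauge

## Robot

A 6-joint arm with a two-finger parallel gripper is mounted at the origin on the work surface. World frame = base frame: x ahead of the robot, y to its left, z up, the work surface at z = 0. Lengths are in m, angles in rad, forces in N, time in s.
With the tool pointing down it reaches from about 0.3 to 0.875 m from the base axis. Payload 6.4 kg.
Tool frame: the origin (TCP) lies on the centre line of the jaws, within the pads' length; the fingertips stand manip.finger_overhang ahead of it and the grasp point (between the pads) lies 8 mm behind it (manip.finger_overhang is the distance from the TCP to the fingertips, in m); z points along the fingers, y is the line along which they close (so a half turn about z gives the same grasp; the last joint's range is limited). The gripper opens to 85 mm and grips with 20 to 120 N. Pads are 22 mm wide; open, the fingers measure 114 mm over their backs; the gripper's body (76 mm by 85 mm) begins 54 mm behind the grasp point. The pads swing forward as they close: fully open they stand 13 mm farther back than shut.
Start: joints at [0.912, 0.181, 1.607, -0, 1.354, -0.206], TCP at [0.252, 0.517, 0.214] pointing down, gripper open.
Joint ranges: [-2.99, 2.99], [-0.89, 2.07], [0.3, 2.58], [-1.14, 4.28], [0, 2.63], [-3.12, 3.12]. Speed limits (rad/s): [2.57, 2.57, 3.01, 3.14, 3.14, 3.14].

## Interface

Orientations are given as a unit quaternion [x, y, z, w].
In Python, from workcell import read_state, eyes, manip gives the robot as it stands. The module is installed in compiled form; this text tells all that it offers.
- The arm moves only by the shell command python3 -m crank 'ROWS' [FORCE]. ROWS is text: rows parted by semicolons, each of 5 numbers parted by spaces: the closure, from 0 (fully open) to 1 (shut), then the shift along the tool's x, y, z in mm, then the turn about the tool's z in rad. A call has 1 to 12 rows; each row is the pose to reach, as a shift and turn from the pose commanded when the call began, along the tool's axes at that moment; what a row does not reach only later rows make up. A row lasts 1/8 s, in which the tool goes at most 62.5 mm and 10.7 degrees, less where a joint would pass 70% of its speed; a pose out of reach is approached as far as the arm can. A call with a gripper value outside its range is refused whole. The fingers move at their own pace and stop on an object; FORCE is the grip in N (left out, the last holds). Time passes only in rows, so rows that repeat a pose let the fingers close. It gives the time, the measured TCP pose, the force, the opening and the grip force at its end, in the units of the state.
- read_state(): the state, without advancing time (a new reading comes with each control period).
- eyes.grab_frame(name): name is "side" or "top" or "wrist"; returns (picture, depth): 420x560x3 uint8, red, green, blue; 420x560 float32, m along the optical axis (not along the pixel's ray), 0 where there is no reading.
- eyes.camera_params(name): a dict with "camera_matrix" (3x3 intrinsics, pixels), "T" (4x4, takes a point from camera to world coordinates); the wrist camera has in their place "hand_eye" (4x4, takes a point from camera to tool coordinates, whose origin is the TCP and whose axes are the flange's). Camera axes: x right, y down, z forward; pixel columns grow to the right and rows downward; lengths in m; the calibration is good to about 2 mm. A picture is of the moment at which its call begins: read the wrist's pose just before it. camera_params takes no time and is no camera call.
- manip.job_done(): hands the job in; it is judged then, once.
The state is a dict: "t": time; "qpos": joint angles; "joint_vel": joint speeds; "effort": joint torques, N m; "ee_pos": TCP position; "tcp_rot": TCP orientation; "wrist_force": force on the tool from outside, world axes, zero at the start; "ft_torque": the same for the moment, N m; "width": finger opening in m; "gripper_force": force on a finger pad.
Only numpy, scipy, OpenCV 4.12 (cv2) and the standard library are available. Lean on these libraries where they do the work, as an engineer would, in place of code of your own. Each camera call takes 0.05 s, during which the arm holds its last target. There are 200 camera calls.

## Task

Working from the robot's left to its right, test the three machine mounts on the plywood board with the hardness gauge: press its pin into the middle of each rubber core until the gauge's foot sits flat on the steel collar, and hold it there a moment to read how far the pin sinks. Then stand the gauge back upright on its rest, and push the mount with the soft rubber, without picking it up, off the far edge of the board so that it ends lying flat in the scrap tray. Leave the two firm mounts where they are, and do not knock over the spray can or the jar.

Things in the scene. Friction and masses are not known exactly. Their poses are not given: they have to be found in the camera images.
- gauge_grip (a point): centre of the gauge's upright black grip, a square block 28 x 28 mm and 50 mm high; to be held across two opposite sides. The gauge weighs 0.3 kg and stands upright (z up); its round dial, 54 mm across, juts out to the +x side of this frame, 20 to 70 mm from the gauge's axis and lower than the grip, so hold it by the -y and +y sides
- gauge_foot (a point): centre of the underside of the gauge's flat steel foot, a disc 44 mm in diameter, 85 mm below gauge_grip on the same axis. The sprung pin, 6 mm in diameter, stands out 10 mm below it; the pin alone pushes back with 3 N (soft) to 8 N (firm) by the time the foot comes flat
- pin (a joint): how far the pin is pushed up into the gauge (m): 0 = fully out, 0.010 = flush with the foot; its spring takes 1 N per mm. With the foot flat on a collar, the pin has sunk (0.010 - value) into the rubber: a soft core leaves a low value, a firm one a high value
- needle (a joint): the dial's needle (rad), 0 = pin fully out, 2.4 = pin flush, in proportion to the pin; clockwise as seen facing the dial. Firm rubber with the foot flat on the collar turns it past about 1.5 rad, the soft one to less than 1.1 rad
- rest_top (a point): middle of the top of the gauge's rest, 26 mm above the table: two aluminium rails 70 mm long along the frame's x, each 18 mm wide, with a 16 mm gap between them that the pin hangs in; the gauge's foot stands on the rails and at the start lies centred here, dial towards the frame's +x. The rest is fixed
- mount_a: machine mount: steel collar 64 mm in diameter, 28 mm high, round a rubber core 33 mm in diameter flush with its top; loose, about 0.35 kg; origin at the centre of its underside, z up. The three look alike: two have firm rubber, one has gone clearly soft; which one stands where is not known. Only the rubber gives, the collar is rigid
- mount_b: the same (see mount_a)
- mount_c: the same (see mount_a)
- core_a (a joint): how far the middle of mount_a's rubber core lies below the collar's top (m), 0 = flush, at most 0.0115. Firm rubber gives 2 to 3 mm under the pin and springs right back; the soft, perished rubber gives some 7 mm and keeps a dent of 3 to 6 mm after the pin is lifted
- core_b (a joint): the same for mount_b
- core_c (a joint): the same for mount_c
- station: fixed plywood board, 140 (x) x 420 (y) x 18 mm thick, with the steel scrap tray against its far (+x) edge; origin on the table under the board's centre. The tray spans x = 70 to 203 mm here, 412 mm wide inside; its floor is 4 mm above the table, so a mount pushed along +x drops 14 mm over the edge; other three walls 40 mm high. A bearing lies at its +y end, a nut on the board's -y end
- spot_left (a point): on the top of the board, roughly where the left mount stands at the start (left as the robot looks along +x), 18 mm above the table; the mount is within 15 mm of it
- spot_middle (a point): the same for the middle mount, 110 mm to the right
- spot_right (a point): the same for the right mount, another 110 mm to the right
- can: upright spray can, 66 mm in diameter and 170 mm high, loose, right of the work; origin at the centre of its underside
- jar: upright closed jar, 70 mm in diameter and 85 mm high, loose, left of the work; origin at the centre of its underside
There are look-alikes about, which are no part of the job. Leave any blue or turquoise look-alike of the mount_b alone.

How it is judged:
On the way, in this order (a step that is already met when the one before it is completed fails the run):
1. the gauge is lifted off its rest (z of gauge_foot in the frame of rest_top above 0.03 m), for 0.1 s.
2. the left mount is tested: foot flat on its collar, pin in the core (((horizontal distance between gauge_foot and mount_a below 0.01 m and horizontal distance between mount_a and spot_left below 0.045 m and z of gauge_foot in the frame of mount_a below 0.0305 m and angle between gauge_foot's own z axis and vertical below 0.12 rad and value of joint pin above 0.0015 m) or (horizontal distance between gauge_foot and mount_b below 0.01 m and horizontal distance between mount_b and spot_left below 0.045 m and z of gauge_foot in the frame of mount_b below 0.0305 m and angle between gauge_foot's own z axis and vertical below 0.12 rad and value of joint pin above 0.0015 m) or (horizontal distance between gauge_foot and mount_c below 0.01 m and horizontal distance between mount_c and spot_left below 0.045 m and z of gauge_foot in the frame of mount_c below 0.0305 m and angle between gauge_foot's own z axis and vertical below 0.12 rad and value of joint pin above 0.0015 m))), for 0.2 s.
3. the middle mount is tested the same way (((horizontal distance between gauge_foot and mount_a below 0.01 m and horizontal distance between mount_a and spot_middle below 0.045 m and z of gauge_foot in the frame of mount_a below 0.0305 m and angle between gauge_foot's own z axis and vertical below 0.12 rad and value of joint pin above 0.0015 m) or (horizontal distance between gauge_foot and mount_b below 0.01 m and horizontal distance between mount_b and spot_middle below 0.045 m and z of gauge_foot in the frame of mount_b below 0.0305 m and angle between gauge_foot's own z axis and vertical below 0.12 rad and value of joint pin above 0.0015 m) or (horizontal distance between gauge_foot and mount_c below 0.01 m and horizontal distance between mount_c and spot_middle below 0.045 m and z of gauge_foot in the frame of mount_c below 0.0305 m and angle between gauge_foot's own z axis and vertical below 0.12 rad and value of joint pin above 0.0015 m))), for 0.2 s.
4. the right mount is tested the same way (((horizontal distance between gauge_foot and mount_a below 0.01 m and horizontal distance between mount_a and spot_right below 0.045 m and z of gauge_foot in the frame of mount_a below 0.0305 m and angle between gauge_foot's own z axis and vertical below 0.12 rad and value of joint pin above 0.0015 m) or (horizontal distance between gauge_foot and mount_b below 0.01 m and horizontal distance between mount_b and spot_right below 0.045 m and z of gauge_foot in the frame of mount_b below 0.0305 m and angle between gauge_foot's own z axis and vertical below 0.12 rad and value of joint pin above 0.0015 m) or (horizontal distance between gauge_foot and mount_c below 0.01 m and horizontal distance between mount_c and spot_right below 0.045 m and z of gauge_foot in the frame of mount_c below 0.0305 m and angle between gauge_foot's own z axis and vertical below 0.12 rad and value of joint pin above 0.0015 m))), for 0.2 s.
5. the gauge stands upright on its rest again (horizontal distance between gauge_foot and rest_top below 0.018 m and z of gauge_foot in the frame of rest_top between -0.003 and 0.003 m and angle between gauge_foot's own z axis and vertical below 0.08 rad), for 0.2 s.
6. the soft mount lies flat in the scrap tray (((x of mount_a in the frame of station between 0.095 and 0.18 m and y of mount_a in the frame of station between -0.19 and 0.19 m and z of mount_a in the frame of station below 0.008 m and angle between mount_a's own z axis and vertical below 0.1 rad and linear speed of mount_a below 0.02 m/s and value of joint core_a above 0.002 m) or (x of mount_b in the frame of station between 0.095 and 0.18 m and y of mount_b in the frame of station between -0.19 and 0.19 m and z of mount_b in the frame of station below 0.008 m and angle between mount_b's own z axis and vertical below 0.1 rad and linear speed of mount_b below 0.02 m/s and value of joint core_b above 0.002 m) or (x of mount_c in the frame of station between 0.095 and 0.18 m and y of mount_c in the frame of station between -0.19 and 0.19 m and z of mount_c in the frame of station below 0.008 m and angle between mount_c's own z axis and vertical below 0.1 rad and linear speed of mount_c below 0.02 m/s and value of joint core_c above 0.002 m))), for 0.2 s.
At the end, for the whole second after the job is handed in: The soft mount lies flat (within 0.1 rad) and at rest on the floor of the scrap tray; the gauge stands upright (within 0.08 rad) on its rest, its axis within 18 mm of the rest's middle; the two firm mounts stand upright within 20 mm of where they began; the can and the jar stand upright (all of step 5 and ((x of mount_a in the frame of station between 0.095 and 0.18 m and y of mount_a in the frame of station between -0.19 and 0.19 m and z of mount_a in the frame of station below 0.008 m and angle between each of mount_a, mount_b, mount_c's own z axis and vertical below 0.1 rad and linear speed of mount_a below 0.02 m/s and value of joint core_a above 0.002 m and distance of each of mount_b, mount_c from where it was at the start of the episode below 0.02 m) or (x of mount_b in the frame of station between 0.095 and 0.18 m and y of mount_b in the frame of station between -0.19 and 0.19 m and z of mount_b in the frame of station below 0.008 m and angle between each of mount_b, mount_a, mount_c's own z axis and vertical below 0.1 rad and linear speed of mount_b below 0.02 m/s and value of joint core_b above 0.002 m and distance of each of mount_a, mount_c from where it was at the start of the episode below 0.02 m) or (x of mount_c in the frame of station between 0.095 and 0.18 m and y of mount_c in the frame of station between -0.19 and 0.19 m and z of mount_c in the frame of station below 0.008 m and angle between each of mount_c, mount_a, mount_b's own z axis and vertical below 0.1 rad and linear speed of mount_c below 0.02 m/s and value of joint core_c above 0.002 m and distance of each of mount_a, mount_b from where it was at the start of the episode below 0.02 m)) and angle between each of can, jar's own z axis and vertical below 0.2 rad); the robot touches nothing.
It fails at once if a mount that has not proved soft (no lasting dent) is shoved more than 30 mm ((distance of mount_a from where it was at the start of the episode above 0.03 m and value of joint core_a below 0.001 m) or (distance of mount_b from where it was at the start of the episode above 0.03 m and value of joint core_b below 0.001 m) or (distance of mount_c from where it was at the start of the episode above 0.03 m and value of joint core_c below 0.001 m)).
It fails at once if a mount is picked up (z of any of mount_a, mount_b, mount_c in the frame of station above 0.033 m).
It fails at once if the can or the jar is knocked over (angle between any of can, jar's own z axis and vertical above 0.6 rad).
It also fails if it takes over 61 s, if anything falls off the work surface, if the arm or the gripper's body presses on something with over 40 N, if the wrist force passes 120 N, or if a joint passes its speed limit or range.

## Working session

There is one attempt and no reset: what is moved stays moved. The work goes in short steps, Python scripts to look and compute and a shell command to move; the robot and the scene stay as the last step left them, time stands still between calls to the robot, and variables do not carry over. Pictures are saved under pics/ and viewed, at most 10 in all, crops included, and the job is handed in when it is done.

```bash
mkdir -p pics
cat > h.py <<'E'
import numpy as np, cv2
from scipy.spatial.transform import Rotation as R
from workcell import read_state, eyes, manip
def T_of(name, s=None):
    p=eyes.camera_params(name)
    if 'T' in p: return np.array(p['camera_matrix']),np.array(p['T'])
    s=s or read_state(); T=np.eye(4); T[:3,:3]=R.from_quat(s['tcp_rot']).as_matrix(); T[:3,3]=s['ee_pos']
    return np.array(p['camera_matrix']),T@np.array(p['hand_eye'])
def grab(name,f):
    K,T=T_of(name); im,d=eyes.grab_frame(name)
    cv2.imwrite(f'pics/{f}.png',im[:,:,::-1]); np.savez(f'{f}.npz',d=d,K=K,T=T,im=im); return im,d,K,T
def cloud(d,K,T):
    v,u=np.mgrid[:d.shape[0],:d.shape[1]]
    P=np.stack([(u-K[0,2])/K[0,0]*d,(v-K[1,2])/K[1,1]*d,d],-1)
    return P@T[:3,:3].T+T[:3,3]
def ray(K,T,u,v,z):
    r=T[:3,:3]@np.array([(u-K[0,2])/K[0,0],(v-K[1,2])/K[1,1],1]); return T[:3,3]+r*(z-T[2,3])/r[2]
E
python3 - <<'E'
from h import *
s=read_state(); print(s['t'],s['ee_pos'],R.from_quat(s['tcp_rot']).as_matrix().round(3),s['width'],manip.finger_overhang)
for n in ('top','side'):
    im,d,K,T=grab(n,n+'0'); print(n,K.round(1),T.round(3))
E
```

```text
0.0 [0.25117107 0.51660772 0.21268964] [[-0.899  0.437 -0.001]
 [ 0.437  0.899 -0.001]
 [ 0.    -0.002 -1.   ]] 0.08556657353530192 0.011
top [[490.9   0.  275.5]
 [  0.  490.9 205.3]
 [  0.    0.    1. ]] [[ 0.008 -0.998  0.057  0.372]
 [-1.    -0.007  0.023 -0.021]
 [-0.022 -0.057 -0.998  1.398]
 [ 0.     0.     0.     1.   ]]
side [[473.5   0.  288.2]
 [  0.  473.5 211.6]
 [  0.    0.    1. ]] [[ 0.794 -0.333  0.508 -0.227]
 [-0.607 -0.457  0.65  -0.848]
 [ 0.016 -0.825 -0.565  0.854]
 [ 0.     0.     0.     1.   ]]
```

View pics/top0.png

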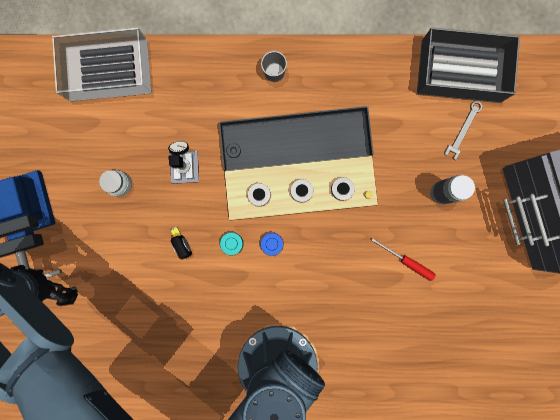

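View pics/side0.png

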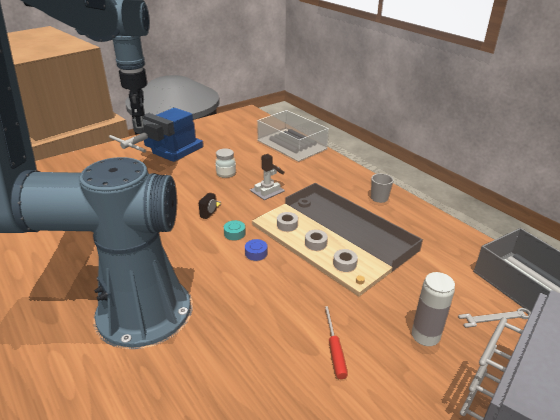

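The top view shows three mounts at about (259,194), (302,190) and (343,188). The gauge is near (178,158) with its dial pointing up the image (+x), the jar is at (115,183) and the can at (455,189). The tray lies on the far side of the board.

Run:
```python
from h import *
f=np.load('top0.npz'); im,d,K,T=[f[k] for k in('im','d','K','T')]
c=im[130:230,160:360,::-1]; cv2.imwrite('pics/c1.png',cv2.resize(c,None,fx=4,fy=4,interpolation=cv2.INTER_CUBIC))
P=cloud(d,K,T)
def rect(m):
    pts=P[m][:,:2].astype(np.float32); return cv2.minAreaRect(pts*1000)
# mounts: height 46
Z=P[...,2]
reg=(P[...,0]>.3)&(P[...,0]<.5)&(P[...,1]<.15)&(P[...,1]>-.3)
m=reg&(Z>.038)&(Z<.055)
n,l,st,ce=cv2.connectedComponentsWithStats(m.astype(np.uint8))
for i in range(1,n):
    if st[i,4]>30: q=P[l==i]; print('mount',st[i],ce[i].round(1),q.mean(0).round(4),cv2.minEnclosingCircle((q[:,:2]*1000).astype(np.float32)),ray(K,T,*ce[i],.046).round(4))
mb=reg&(Z>.012)&(Z<.024); print('board',rect(mb))
g=(P[...,1]>.1)&(P[...,1]<.26)&(P[...,0]>.35)&(P[...,0]<.6)
for a,b in((.015,.035),(.04,.06),(.06,.1),(.1,.13),(.13,.17)):
    m=g&(Z>a)&(Z<b)
    if m.sum()>3: print(a,m.sum(),P[m].min(0).round(3),P[m].max(0).round(3),np.median(Z[m]).round(3),rect(m))
```

```text
mount [248 187  23  19 365] [258.6 195.3] [0.4766 0.0562 0.0467] ((479.8882751464844, 56.47761154174805), 31.841123580932617) [0.4767 0.0563 0.046 ]
mount [290 187  23  15 266] [301.4 193.7] [ 0.4818 -0.0619  0.0467] ((489.58880615234375, -61.27142333984375), 31.000455856323242) [ 0.4818 -0.0619  0.046 ]
mount [331 188  24  12 230] [342.7 192.8] [ 0.4851 -0.1756  0.0468] ((494.99456787109375, -175.33731079101562), 31.632488250732422) [ 0.4851 -0.1757  0.046 ]
board ((414.6735534667969, -72.6707763671875), (186.11734008789062, 447.2191467285156), 2.3318960666656494)
0.015 1094 [0.352 0.1   0.015] [0.599 0.26  0.035] 0.02 ((475.5528869628906, 179.63839721679688), (247.04852294921875, 159.84295654296875), 0.30089104175567627)
0.04 22 [0.55  0.154 0.04 ] [0.598 0.258 0.045] 0.042 ((560.9535522460938, 202.01065063476562), (46.87662124633789, 103.03152465820312), 16.239103317260742)
0.06 23 [0.55  0.251 0.074] [0.599 0.26  0.1  ] 0.086 ((574.4420166015625, 256.2060546875), (8.585302352905273, 49.82438278198242), 86.68668365478516)
0.1 12 [0.548 0.258 0.1  ] [0.565 0.26  0.126] 0.112 ((556.5624389648438, 259.0341796875), (1.7419171333312988, 16.680723190307617), 89.77873229980469)
```

View pics/c1.png

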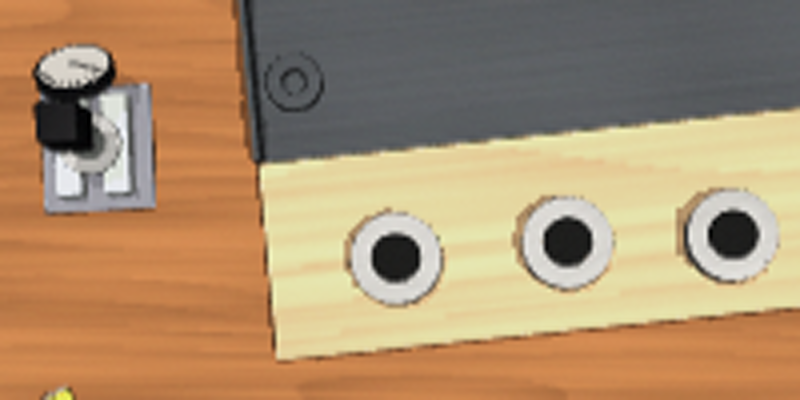

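Run:
```python
from h import *
f=np.load('top0.npz'); im,d,K,T=[f[k] for k in('im','d','K','T')]
for n,(u,v) in dict(L=(396,258),M=(568,242),R=(734,234)).items(): print(n,ray(K,T,160+(u+.5)/4-.5,130+(v+.5)/4-.5,.046).round(4))
P=cloud(d,K,T); Z=P[...,2]
def comps(m,name):
    n,l,st,ce=cv2.connectedComponentsWithStats(m.astype(np.uint8))
    for i in range(1,n):
        if st[i,4]>15: q=P[l==i]; print(name,st[i],q.mean(0).round(4),cv2.minAreaRect((q[:,:2]*1000).astype(np.float32)),cv2.minEnclosingCircle((q[:,:2]*1000).astype(np.float32)))
reg=(P[...,0]>.35)&(P[...,0]<.65)&(P[...,1]<.14)&(P[...,1]>-.3)
comps(reg&(Z>.038)&(Z<.055),'mount')
comps(reg&(Z>.012)&(Z<.024),'board')
g=(P[...,1]>.18)&(P[...,1]<.36)&(P[...,0]>.45)&(P[...,0]<.68)
for a,b in((.02,.034),(.06,.09),(.09,.125),(.128,.15)): comps(g&(Z>a)&(Z<b),a)
comps((P[...,1]<.5)&(P[...,1]>-.6)&(P[...,0]>.4)&(P[...,0]<.65)&(Z>.07),'tall')
```

```text
L [0.4798 0.0563 0.046 ]
M [ 0.4917 -0.0624  0.046 ]
R [ 0.4979 -0.1767  0.046 ]
mount [370 137   3  18  24] [ 0.6193 -0.2549  0.0421] ((618.1077880859375, -254.9171142578125), (48.11631774902344, 4.212384223937988), 6.268341541290283) ((618.0943603515625, -254.79434204101562), 24.058258056640625)
mount [331 177  24  23 418] [ 0.4971 -0.1755  0.0468] ((498.25445556640625, -175.30972290039062), (61.21748352050781, 63.244197845458984), 0.557160496711731) ((497.40936279296875, -175.54757690429688), 31.885353088378906)
mount [290 179  23  23 411] [ 0.4914 -0.0619  0.0467] ((492.0623474121094, -60.7698974609375), (61.66591262817383, 60.833438873291016), 0.003282820340245962) ((491.3594665527344, -61.803070068359375), 31.838396072387695)
mount [248 183  23  23 410] [0.4798 0.0563 0.0467] ((480.084228515625, 55.495140075683594), (61.258056640625, 61.34344482421875), 88.57666015625) ((479.8882751464844, 56.47761154174805), 31.841123580932617)
board [230 144  11  14  81] [0.607  0.1252 0.0181] ((605.9228515625, 125.62361907958984), (26.638826370239258, 37.56843948364258), 85.74789428710938) (
[... 1477 characters left out ...]
83154) ((559.8312377929688, 273.5498352050781), 17.67631721496582)
tall [169 144  20  25 344] [0.5776 0.2721 0.1044] ((579.7877197265625, 274.8847351074219), (69.1676025390625, 52.13231658935547), 1.1890829801559448) ((581.5389404296875, 274.7888488769531), 37.14119338989258)
tall [ 99 170  25  23 428] [0.5085 0.4552 0.086 ] ((508.90380859375, 456.5673828125), (60.64211654663086, 60.30007553100586), 66.85233306884766) ((509.05120849609375, 457.23504638671875), 31.72298240661621)
tall [437 175  38  28 824] [ 0.4883 -0.4479  0.1509] ((490.1199035644531, -455.1505126953125), (63.53327560424805, 63.17997741699219), 61.946170806884766) ((490.1954040527344, -455.7479248046875), 32.895545959472656)
```

The gauge grip is at about (0.560, 0.273) with its top at z≈0.135, as expected, and yaw of about 0.06 rad. The mounts are near (0.480, 0.056), (0.4915, -0.062) and (0.4975, -0.176), tops at z≈0.046. Next I'll move above the gauge and look with the wrist camera.

```bash
python3 -m crank '0 -48 -11 0 -0.06;0 -96 -21 0 -0.13;0 -144 -32 0 -0.2;0 -192 -42 0 -0.27;0 -240 -53 0 -0.34;0 -288 -64 0 -0.41;0 -336 -74 0 -0.48;0 -370 -82 0 -0.51;0 -383 -85 0 -0.51;0 -383 -85 0 -0.51;0 -383 -85 0 -0.51' 60
python3 - <<'E'
from h import *
s=read_state(); print(s['t'],s['ee_pos'],R.from_quat(s['tcp_rot']).as_matrix().round(3),s['wrist_force'])
im,d,K,T=grab('wrist','w1')
P=cloud(d,K,T);Z=P[...,2]
for a,b in((.022,.034),(.128,.15)):
    n,l,st,ce=cv2.connectedComponentsWithStats(((Z>a)&(Z<b)&(d>0.05)).astype(np.uint8))
    for i in range(1,n):
        if st[i,4]>150: q=P[l==i]; print(a,st[i],q.mean(0).round(4),cv2.minAreaRect((q[:,:2]*1000).astype(np.float32)))
E
```

```text
t: 1.48
ee_pos: [0.5576, 0.2741, 0.2134]
tcp_rot: [-0.029, 1.0, 0.0, -0.0]
wrist_force: [-0.0, -0.1, 0.2]
width: 0.0855
gripper_force: 0.0
1.475 [0.55763598 0.27409693 0.21341502] [[-0.998 -0.058 -0.001]
 [-0.058  0.998  0.   ]
 [ 0.001  0.    -1.   ]] [-0.00306657 -0.07259066  0.22788981]
0.022 [ 42  34  37  76 500] [0.4776 0.0802 0.0281] ((477.25439453125, 73.90803527832031), (27.065093994140625, 62.63848114013672), 87.22747802734375)
0.022 [443  93  44  76 414] [0.5028 0.4267 0.028 ] ((504.5594482421875, 433.25872802734375), (27.304086685180664, 68.24995422363281), 86.49488067626953)
0.022 [ 252  138   57   74 1941] [0.5458 0.272  0.0275] ((556.760986328125, 271.74176025390625), (70.2750473022461, 52.06343078613281), 3.5722439289093018)
0.022 [152 156  24 137 570] [0.6087 0.162  0.0281] ((612.2435913085938, 162.41787719726562), (136.85841369628906, 3.4701547622680664), 7.317568778991699)
0.022 [  0 287 111  11 590] [0.6901 0.0478 0.0279] ((690.4404907226562, 45.66590881347656), (2.1306028366088867, 115.54012298583984), 6.201140880584717)
0.022 [361 370  34   9 224] [0.7692 0.3899 0.0276] ((769.228271484375, 390.4041748046875), (2.7641894817352295, 36.5144157409668), 7.045875549316406)
0.128 [ 259  183   42   42 1684] [0.5559 0.2718 0.1331] ((556.6142578125, 271.621826171875), (27.936798095703125, 27.89398765563965), 3.9601151943206787)
```

View pics/w1.png

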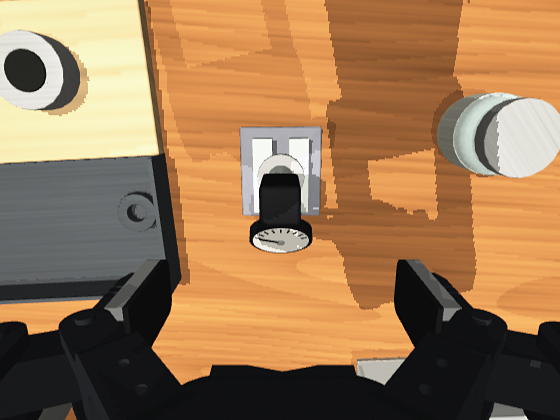

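The wrist view puts the grip at (0.5565, 0.2717), which agrees with the top view to 3 mm, with yaw 3.7° matching the tool. I'll descend and grasp.

```bash
python3 -m crank '0 1 -2 30 0;0 1 -2 60 0;0 1 -2 85 0;0 1 -2 100 0;0 1 -2 107 0;0 1 -2 107 0;0.6 1 -2 107 0;1 1 -2 107 0;1 1 -2 107 0;1 1 -2 107 0;1 1 -2 107 0;1 1 -2 107 0' 60
python3 - <<'E'
from h import *
s=read_state(); print(s['t'],s['ee_pos'],s['width'],s['gripper_force'],s['wrist_force'])
E
```

```text
t: 3.02
ee_pos: [0.5584, 0.2713, 0.1073]
tcp_rot: [-0.029, 1.0, 0.0, 0.001]
wrist_force: [0.1, 0.3, 5.7]
width: 0.0262
gripper_force: 60.0
3.025 [0.55842588 0.27132965 0.10733506] 0.026194843110261944 60.03281235694885 [0.06203661 0.26001491 5.65871938]
```

```bash
python3 -m crank '1 0 0 -30 0;1 0 0 -60 0;1 0 0 -80 0;1 10 -22 -80 0;1 25 -60 -80 0;1 45 -105 -80 0;1 65 -150 -80 0;1 82 -190 -80 0;1 92 -212 -80 0;1 92 -212 -80 0;1 92 -212 -80 0'
python3 - <<'E'
from h import *
s=read_state(); print(s['t'],s['ee_pos'],s['width'],s['gripper_force'],R.from_quat(s['tcp_rot']).as_matrix().round(3))
im,d,K,T=grab('wrist','w2'); grab('side','s2'); im2,d2,K2,T2=grab('top','t2')
for nm,(d,K,T) in dict(w=(d,K,T),t=(d2,K2,T2)).items():
    P=cloud(d,K,T);Z=P[...,2]
    for a,b in((.038,.055),(.195,.24)):
        n,l,st,ce=cv2.connectedComponentsWithStats(((Z>a)&(Z<b)&(d>0.05)).astype(np.uint8))
        for i in range(1,n):
            if st[i,4]>80: q=P[l==i]; print(nm,a,st[i],q.mean(0).round(4),cv2.minEnclosingCircle((q[:,:2]*1000).astype(np.float32)))
E
```

```text
t: 4.4
ee_pos: [0.4781, 0.0545, 0.1863]
tcp_rot: [-0.028, 1.0, 0.0, -0.0]
wrist_force: [0.9, -0.3, -3.5]
width: 0.026
gripper_force: 60.1
4.4 [0.47808043 0.05451255 0.18630636] 0.026035032076424113 60.121175050735474 [[-0.998 -0.057 -0.   ]
 [-0.057  0.998  0.   ]
 [ 0.     0.001 -1.   ]]
w 0.038 [ 245  146   77   58 2127] [0.4624 0.053  0.0452] ((476.3880615234375, 54.49728775024414), 31.82206916809082)
w 0.038 [   0  152   46   75 2718] [ 0.4938 -0.1633  0.0448] ((494.02362060546875, -176.82489013671875), 31.773082733154297)
w 0.038 [ 101  152   79   76 4619] [ 0.4869 -0.0628  0.0452] ((488.1045227050781, -63.87042999267578), 32.10383224487305)
w 0.038 [386 265   6  40 189] [0.5634 0.1548 0.0394] ((563.685302734375, 156.67965698242188), 19.601593017578125)
w 0.195 [ 203  228  160  115 8313] [0.4726 0.0539 0.2166] ((470.3493957519531, 53.75704574584961), 26.708341598510742)
t 0.038 [ 60  35  77  56 322] [0.8853 0.5545 0.0467] ((848.824951171875, 510.2279052734375), 129.79217529296875)
t 0.038 [ 86  34  63  62 203] [0.806  0.4243 0.0459] ((843.282470703125, 466.96966552734375), 116.9
[... 252 characters left out ...]
 [506 166  11  32  95] [ 0.52   -0.6347  0.0469] ((518.6207275390625, -635.3469848632812), 43.365901947021484)
t 0.038 [332 177  23  23 412] [ 0.497  -0.1755  0.0467] ((497.1656494140625, -175.82962036132812), 32.10118103027344)
t 0.038 [ 29 178  14  42 125] [0.4648 0.6793 0.0466] ((463.36126708984375, 683.0826416015625), 59.17500305175781)
t 0.038 [290 179  23  23 411] [ 0.4912 -0.0617  0.0466] ((491.35009765625, -61.744422912597656), 31.661134719848633)
t 0.195 [ 530  153   30   94 1417] [ 0.4706 -0.6443  0.2165] ((457.0516052246094, -642.5841064453125), 110.29525756835938)
t 0.195 [254 360  49  20 207] [ 0.0592 -0.0034  0.214 ] ((33.13206100463867, -3.5077972412109375), 58.28125762939453)
```

View pics/w2.png

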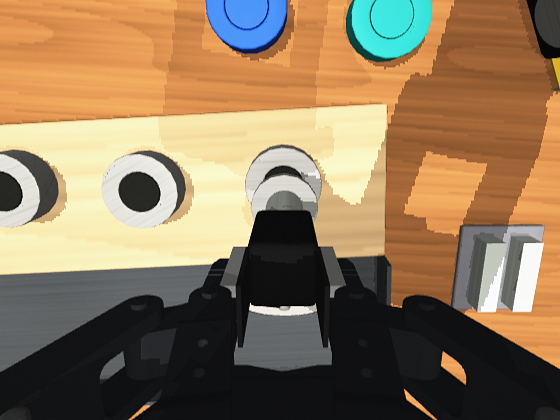

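The gauge hangs upright above the left mount. In the wrist frame the mount is at (0.4764, 0.0545) and the TCP is at (0.4781, 0.0545); with the known -2 mm grip offset that is centred. I'll press.

```bash
python3 -m crank '1 0 0 20 0;1 0 0 40 0;1 0 0 50 0;1 0 0 55 0;1 0 0 58 0;1 0 0 60 0;1 0 0 61 0;1 0 0 61 0;1 0 0 61 0;1 0 0 61 0'
python3 - <<'E'
from h import *
s=read_state(); print(s['t'],s['ee_pos'],s['width'],s['wrist_force'],s['ft_torque'])
im,d,K,T=grab('side','s3'); 
grab('wrist','w3'); print(cv2.projectPoints(np.array([[.5,.055,.11]]),cv2.Rodrigues(T[:3,:3].T)[0],-T[:3,:3].T@T[:3,3],K,None)[0])
E
```

```text
t: 5.8
ee_pos: [0.4792, 0.0543, 0.1274]
tcp_rot: [-0.029, 1.0, 0.0, 0.001]
wrist_force: [-3.3, 1.9, 7.6]
width: 0.0263
gripper_force: 61.4
5.8 [0.47920635 0.05426661 0.12744695] 0.026284331402326562 [-3.29974475  1.91110107  7.59267822] [ 0.49027722  0.80590151 -0.05536012]
[[[294.22231177 197.55758375]]]
```

Run:
```python
from h import *
im=np.load('s3.npz')['im'][150:260,220:360,::-1]; w=np.load('w3.npz')['im'][120:330,180:400,::-1]
a=cv2.resize(im,(700,550),interpolation=cv2.INTER_CUBIC); cv2.imwrite('pics/c3.png',a)
```

```text
(no output)
```

View pics/c3.png

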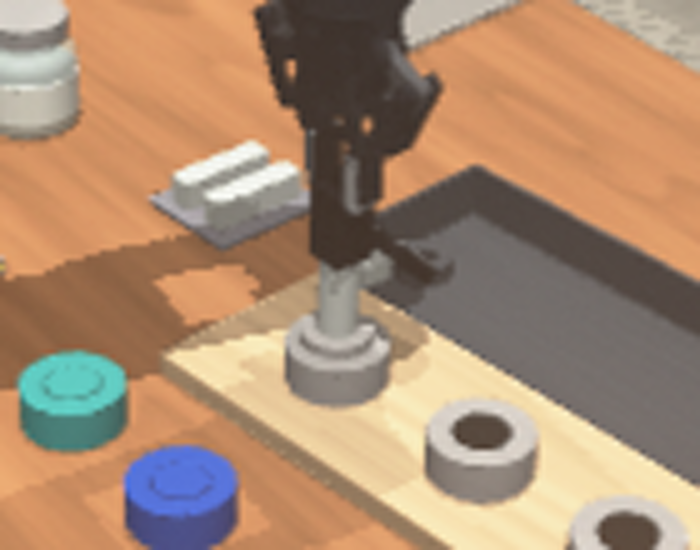

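The foot sits flat and centred on the left mount's collar. I'll back off a few millimetres to read the pin force alone, then lift.

```bash
python3 -m crank '1 0 0 -5 0;1 0 0 -5 0;1 0 0 -5 0'; python3 -m crank '1 0 0 -20 0;1 0 0 -50 0;1 0 0 -61 0;1 0 0 -61 0;1 0 0 -61 0'
python3 - <<'E'
from h import *
s=read_state(); print(s['t'],s['ee_pos'],s['wrist_force'],s['ft_torque'])
im,d,K,T=grab('wrist','w4')
P=cloud(d,K,T);Z=P[...,2]
for c in ((.4764,.0545),(.4882,-.0635)):
    r=np.hypot(P[...,0]-c[0],P[...,1]-c[1]); 
    q=Z[(r<.012)&(d>.05)&(Z<.06)]; q2=Z[(r>.019)&(r<.029)&(Z<.06)&(Z>.03)]
    print(c,len(q),np.percentile(q,[5,50,95]).round(4),np.median(q2).round(4))
E
```

```text
t: 6.28
ee_pos: [0.4784, 0.0539, 0.1306]
tcp_rot: [-0.029, 1.0, -0.0, 0.0]
wrist_force: [0.3, -0.6, -2.0]
width: 0.026
gripper_force: 60.2
t: 6.9
ee_pos: [0.4773, 0.0542, 0.1902]
tcp_rot: [-0.029, 1.0, 0.0, -0.001]
wrist_force: [-0.5, -0.8, -3.0]
width: 0.0263
gripper_force: 60.2
6.9 [0.47729546 0.05420757 0.19023975] [-0.50028888 -0.78228767 -2.95604978] [ 0.02858343 -0.02354777  0.03694713]
(0.4764, 0.0545) 34 [0.0384 0.0393 0.0402] 0.0454
(0.4882, -0.0635) 629 [0.0442 0.0453 0.0464] 0.0454
```

The left core shows a dent of about 6 mm and only about 1 N of residual pin force, so it looks soft. Next is the middle mount.

```bash
python3 -m crank '1 -2 -40 0 0;1 -4 -80 0 0;1 -5.5 -110 0 0;1 -5.5 -118.5 0 0;1 -5.5 -118.5 0 0;1 -5.5 -118.5 20 0;1 -5.5 -118.5 40 0;1 -5.5 -118.5 50 0'; python3 -m crank '1 0 0 6 0;1 0 0 10 0;1 0 0 13 0;1 0 0 15 0;1 0 0 16 0;1 0 0 16 0;1 0 0 16 0;1 0 0 16 0'; python3 -m crank '1 0 0 -5 0;1 0 0 -5 0;1 0 0 -5 0';python3 -m crank '1 0 0 -20 0;1 0 0 -50 0;1 0 0 -61 0;1 0 0 -61 0'
python3 - <<'E'
from h import *
im,d,K,T=grab('wrist','w5')
P=cloud(d,K,T);Z=P[...,2]
for c in ((.4764,.0545),(.4882,-.0635),(.494,-.1768)):
    r=np.hypot(P[...,0]-c[0],P[...,1]-c[1]); 
    q=Z[(r<.012)&(d>.05)&(Z<.06)]; q2=Z[(r>.019)&(r<.029)&(Z<.06)&(Z>.03)]
    print(c,len(q),np.percentile(q,[5,50,95]).round(4),np.median(q2).round(4))
for i in [0]:
    n,l,st,ce=cv2.connectedComponentsWithStats(((Z>.04)&(Z<.055)&(d>0.05)).astype(np.uint8))
    for i in range(1,n):
        if st[i,4]>300: q=P[l==i]; print(st[i],cv2.minEnclosingCircle((q[:,:2]*1000).astype(np.float32)))
E
```

```text
t: 7.95
ee_pos: [0.4895, -0.0624, 0.1402]
tcp_rot: [-0.029, 1.0, 0.001, -0.001]
wrist_force: [0.6, 0.3, -3.2]
width: 0.026
gripper_force: 60.4
t: 8.95
ee_pos: [0.4915, -0.0637, 0.1275]
tcp_rot: [-0.029, 1.0, 0.0, 0.001]
wrist_force: [-4.0, 4.5, 10.7]
width: 0.026
gripper_force: 62.1
t: 9.32
ee_pos: [0.4906, -0.0641, 0.1306]
tcp_rot: [-0.029, 1.0, -0.0, 0.0]
wrist_force: [-0.6, 0.5, 1.8]
width: 0.026
gripper_force: 61.0
t: 9.82
ee_pos: [0.4907, -0.0642, 0.1916]
tcp_rot: [-0.029, 1.0, -0.0, 0.0]
wrist_force: [0.6, 0.5, -4.2]
width: 0.0263
gripper_force: 60.5
(0.4764, 0.0545) 617 [0.0383 0.0394 0.0406] 0.0454
(0.4882, -0.0635) 69 [0.0443 0.0456 0.0463] 0.0454
(0.494, -0.1768) 632 [0.0442 0.0454 0.0466] 0.0455
[ 387  138   78   76 3399] ((476.6785888671875, 54.14117431640625), 32.12469482421875)
[ 110  144   77   75 4467] ((493.914306640625, -177.85159301757812), 31.96333122253418)
[ 246  145   76   57 2167] ((488.2083435058594, -64.0197982788086), 31.922658920288086)
```

Left is confirmed soft (6 mm dent, 617 px) and the middle is firm. Now the right mount.

```bash
python3 -m crank '1 0 -40 0 0;1 1 -80 0 0;1 1 -106 0 0;1 1 -113.5 0 0;1 1 -113.5 0 0;1 1 -113.5 20 0;1 1 -113.5 40 0;1 1 -113.5 50 0'; python3 -m crank '1 0 0 6 0;1 0 0 10 0;1 0 0 13 0;1 0 0 15 0;1 0 0 16 0;1 0 0 16 0;1 0 0 16 0;1 0 0 16 0'; python3 -m crank '1 0 0 -5 0;1 0 0 -5 0;1 0 0 -5 0';python3 -m crank '1 0 0 -20 0;1 0 0 -50 0;1 0 0 -61 0;1 0 0 -61 0'
python3 - <<'E'
from h import *
im,d,K,T=grab('wrist','w6')
P=cloud(d,K,T);Z=P[...,2]
for c in ((.494,-.1775),):
    r=np.hypot(P[...,0]-c[0],P[...,1]-c[1]); 
    q=Z[(r<.012)&(d>.05)&(Z<.06)]; q2=Z[(r>.019)&(r<.029)&(Z<.06)&(Z>.03)]
    print(c,len(q),np.percentile(q,[5,50,95]).round(4),np.median(q2).round(4))
n,l,st,ce=cv2.connectedComponentsWithStats(((Z>.04)&(Z<.055)&(d>0.05)).astype(np.uint8))
for i in range(1,n):
    if st[i,4]>300: q=P[l==i]; print(st[i],cv2.minEnclosingCircle((q[:,:2]*1000).astype(np.float32)))
E
```

```text
t: 10.88
ee_pos: [0.4951, -0.1755, 0.1401]
tcp_rot: [-0.029, 1.0, 0.001, -0.001]
wrist_force: [-0.4, -1.1, -3.1]
width: 0.0262
gripper_force: 60.6
t: 11.88
ee_pos: [0.4969, -0.1773, 0.1276]
tcp_rot: [-0.029, 1.0, -0.0, 0.001]
wrist_force: [-2.5, 5.6, 10.3]
width: 0.0262
gripper_force: 62.3
t: 12.25
ee_pos: [0.4961, -0.1776, 0.1307]
tcp_rot: [-0.029, 1.0, -0.0, 0.0]
wrist_force: [-0.4, 1.9, 1.3]
width: 0.0258
gripper_force: 61.2
t: 12.75
ee_pos: [0.4961, -0.1777, 0.1916]
tcp_rot: [-0.029, 1.0, -0.0, 0.0]
wrist_force: [0.1, 0.5, -3.9]
width: 0.0262
gripper_force: 60.7
(0.494, -0.1775) 56 [0.0444 0.0454 0.0464] 0.0455
[ 520  141   40   74 1763] ((477.15777587890625, 51.29973602294922), 31.53858184814453)
[ 245  145   76   58 2145] ((494.06585693359375, -178.3164520263672), 31.835079193115234)
[ 380  146   77   74 4460] ((488.4989013671875, -64.32943725585938), 32.033512115478516)
```

The right mount is also firm, so left is the soft one. I'll carry the gauge back over its rest.

```bash
python3 -m crank '1 -5 25 0 0;1 -14 70 0 0;1 -23 115 0 0;1 -32 162 0 0;1 -41 210 0 0;1 -51 258 0 0;1 -60 306 0 0;1 -70 354 0 0;1 -78 395 0 0;1 -84 425 0 0;1 -88 444 0 0;1 -88 444 0 0';python3 -m crank '1 0 0 20 0;1 0 0 40 0;1 0 0 60 0;1 0 0 60 0;1 0 0 60 0'
```

```text
t: 14.3
ee_pos: [0.5578, 0.2717, 0.1902]
tcp_rot: [-0.029, 1.0, -0.0, -0.001]
wrist_force: [-0.0, -0.4, -3.5]
width: 0.026
gripper_force: 60.7
t: 14.92
ee_pos: [0.5587, 0.271, 0.1318]
tcp_rot: [-0.028, 1.0, 0.0, 0.0]
wrist_force: [0.8, -0.1, -3.5]
width: 0.026
gripper_force: 60.7
```

```bash
python3 -m crank '1 0 0 10 0;1 0 0 18 0;1 0 0 22 0;1 0 0 24 0;1 0 0 25 0;1 0 0 25 0;1 0 0 25 0'
python3 - <<'E'
from h import *
s=read_state(); print(s['wrist_force'],s['ft_torque'])
E
```

```text
t: 15.8
ee_pos: [0.5588, 0.2712, 0.1074]
tcp_rot: [-0.029, 1.0, 0.0, 0.001]
wrist_force: [-0.7, -0.9, 3.8]
width: 0.0262
gripper_force: 61.5
[-0.74331735 -0.94826876  3.80707504] [-0.1338189   0.46893062 -0.04124237]
```

It is seated at the original height with contact force, so I'll release and rise.

```bash
python3 -m crank '0.6 0 0 25 0;0.3 0 0 0 0;0 0 0 0 0;0 0 0 0 0;0 0 0 0 0;0 0 0 -20 0;0 0 0 -60 0;0 0 0 -100 0;0 0 0 -110 0;0 0 0 -110 0;0 0 0 -110 0' >/dev/null
python3 - <<'E'
from h import *
s=read_state(); print(s['t'],s['ee_pos'],s['width'],R.from_quat(s['tcp_rot']).as_matrix().round(3))
im,d,K,T=grab('wrist','w7'); im2,d2,K2,T2=grab('top','t7')
for nm,(d,K,T) in dict(w=(d,K,T),t=(d2,K2,T2)).items():
    P=cloud(d,K,T);Z=P[...,2]; g=(abs(P[...,0]-.56)<.06)&(abs(P[...,1]-.27)<.06)
    for a,b in((.022,.034),(.128,.15)):
        n,l,st,ce=cv2.connectedComponentsWithStats((g&(Z>a)&(Z<b)&(d>0.05)).astype(np.uint8))
        for i in range(1,n):
            if st[i,4]>50: q=P[l==i]; print(nm,a,st[i],q.mean(0).round(4),cv2.minAreaRect((q[:,:2]*1000).astype(np.float32)))
E
```

```text
17.175 [0.55745236 0.27078156 0.21499354] 0.0855588264553437 [[-0.998 -0.057 -0.003]
 [-0.057  0.998 -0.001]
 [ 0.003 -0.001 -1.   ]]
w 0.022 [ 256  139   56   73 1878] [0.5458 0.2709 0.0274] ((556.6064453125, 271.751220703125), (69.86061096191406, 52.09408187866211), 3.565931558609009)
w 0.128 [ 264  183   42   42 1671] [0.5557 0.2715 0.133 ] ((556.6845092773438, 271.7638244628906), (28.622560501098633, 27.92889404296875), 2.622258424758911)
t 0.022 [183 154  10  25 123] [0.5595 0.2555 0.0276] ((559.9413452148438, 259.2417907714844), (67.54811096191406, 24.473207473754883), 3.8334972858428955)
t 0.022 [174 169  11  10  59] [0.5362 0.2869 0.0289] ((537.60986328125, 283.09210205078125), (30.183496475219727, 25.127790451049805), 87.8302230834961)
t 0.128 [169 155  11  12 116] [0.5594 0.2727 0.1346] ((559.7597045898438, 273.3302307128906), (29.216245651245117, 27.350439071655273), 3.252849578857422)
```

The gauge is upright on its rest, back at its starting position. Now I'll go behind (−x of) the left mount with the fingers about 40 mm apart, to cradle it.

```bash
python3 -m crank '0.53 25 -32 0 0;0.53 55 -72 0 0;0.53 85 -112 0 0;0.53 115 -152 0 0;0.53 140 -185 0 0;0.53 156 -205 0 0;0.53 161 -211 0 0;0.53 161 -211 30 0;0.53 161 -211 70 0;0.53 161 -211 100 0;0.53 161 -211 100 0'
python3 - <<'E'
from h import *
s=read_state(); print(s['t'],s['ee_pos'],s['width'])
im,d,K,T=grab('wrist','w8')
P=cloud(d,K,T);Z=P[...,2]
n,l,st,ce=cv2.connectedComponentsWithStats(((Z>.04)&(Z<.055)&(d>0.05)).astype(np.uint8))
for i in range(1,n):
    if st[i,4]>300: q=P[l==i]; print(st[i],cv2.minEnclosingCircle((q[:,:2]*1000).astype(np.float32)))
f=np.load('top0.npz'); K,T=f['K'],f['T']
for u,v,z in((278,358,.018),(800,308,.018),(262,163,.018),(800,108,.018)): print(ray(K,T,160+(u+.5)/4-.5,130+(v+.5)/4-.5,z).round(4))
E
```

```text
t: 18.65
ee_pos: [0.4076, 0.052, 0.1143]
tcp_rot: [-0.029, 1.0, 0.001, -0.003]
wrist_force: [0.0, 0.0, -0.0]
width: 0.0398
gripper_force: 0.0
18.65 [0.407598   0.05199746 0.1142634 ] 0.03982944080238896
[ 235  263   93   86 4675] ((476.4483947753906, 54.57883834838867), 32.0464973449707)
[  62  270   93   53 2501] ((485.0444030761719, -64.4222183227539), 31.788066864013672)
[0.4109 0.1404 0.018 ]
[ 0.4487 -0.2262  0.018 ]
[0.549  0.1537 0.018 ]
[ 0.5901 -0.2264  0.018 ]
```

View pics/w8.png

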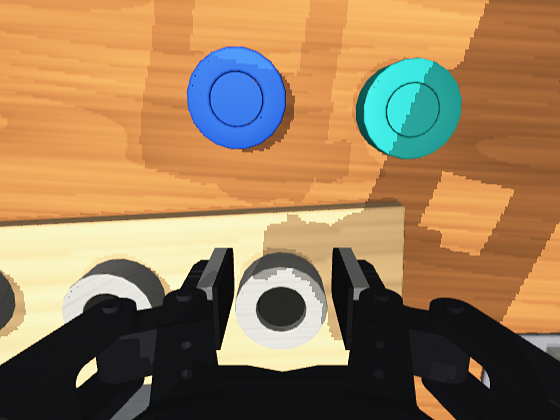

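The left mount sits at (0.4765, 0.0545), centred between the fingers ahead, and the board's far edge there is at x≈0.556. I'll descend behind the mount and start the push.

```bash
python3 -m crank '0.53 0 -1 30 0;0.53 0 -1 60 0;0.53 0 -1 74 0;0.53 0 -1 78 0;0.53 0 -1 78 0;0.53 -15 -1 78 0;0.53 -27 -1 78 0;0.53 -38 -1 78 0;0.53 -49 -1 78 0;0.53 -60 -1 78 0;0.53 -70 -1 78 0;0.53 -70 -1 78 0'
python3 - <<'E'
from h import *
s=read_state(); print(s['t'],s['ee_pos'],s['width'])
im,d,K,T=grab('top','t9')
P=cloud(d,K,T);Z=P[...,2]; g=(abs(P[...,0]-.5)<.1)&(P[...,1]<.14)&(P[...,1]>-.22)
n,l,st,ce=cv2.connectedComponentsWithStats((g&(Z>.04)&(Z<.052)&(d>0.05)).astype(np.uint8))
for i in range(1,n):
    if st[i,4]>100: q=P[l==i]; print(st[i],cv2.minEnclosingCircle((q[:,:2]*1000).astype(np.float32)))
im2=grab('wrist','w9')[0]
c=im[100:240,190:390,::-1]; cv2.imwrite('pics/c9.png',cv2.resize(c,None,fx=4,fy=4))
E
```

```text
t: 20.2
ee_pos: [0.4804, 0.0542, 0.0386]
tcp_rot: [-0.029, 1.0, -0.0, 0.0]
wrist_force: [0.2, -0.1, -0.5]
width: 0.0405
gripper_force: 0.0
20.2 [0.4803949  0.05416958 0.03861351] 0.04051088997864855
[331 177  24  23 407] ((496.9990539550781, -175.79110717773438), 32.07028579711914)
[290 179  23  23 394] ((491.5414123535156, -61.58686828613281), 31.7929630279541)
```

View pics/c9.png

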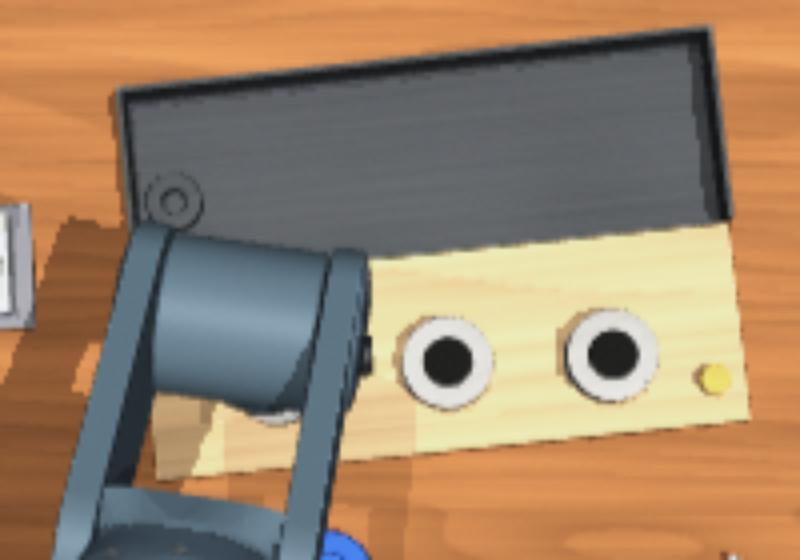

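The white arc at crop (275,415) could be the mount's near edge, unmoved, or a part of the arm. I'll check with wrist depth.

Run:
```python
from h import *
f=np.load('w9.npz'); d,K,T=[f[k] for k in 'dKT']
P=cloud(d,K,T);Z=P[...,2]
n,l,st,ce=cv2.connectedComponentsWithStats(((Z>.04)&(Z<.055)&(d>0.03)).astype(np.uint8))
for i in range(1,n):
    if st[i,4]>200: q=P[l==i]; print(st[i],q.mean(0).round(4),cv2.minEnclosingCircle((q[:,:2]*1000).astype(np.float32)))
f=np.load('t9.npz'); im,d,K,T=[f[k] for k in('im','d','K','T')]
P=cloud(d,K,T); print(P[201:208,259].round(3), im[201:208,259])
```

```text
[ 213  179  144  138 9798] [0.4734 0.054  0.0452] ((476.6347961425781, 54.723018646240234), 32.05592727661133)
[    0   190    96   136 10245] [ 0.4871 -0.0531  0.0451] ((488.744873046875, -62.57260513305664), 32.37299346923828)
[[0.438 0.036 0.391]
 [0.437 0.036 0.376]
 [0.446 0.047 0.197]
 [0.453 0.055 0.041]
 [0.45  0.055 0.046]
 [0.448 0.056 0.026]
 [0.446 0.057 0.017]] [[ 37  45  51]
 [ 47  49  51]
 [125 124 122]
 [197 195 190]
 [190 185 178]
 [175 146 112]
 [230 198 145]]
```

View pics/w9.png

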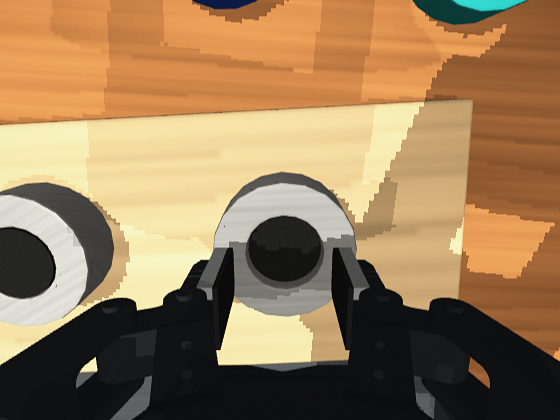

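The mount has not moved: it is still at (0.4766, 0.0547), so the fingers passed over it. I'll measure the fingertips' real height from depth.

Run:
```python
from h import *
for fn,tz in(('w9',.0386),('w8',.1143)):
    f=np.load(fn+'.npz'); d,K,T=[f[k] for k in 'dKT']
    P=cloud(d,K,T)
    for u in(220,228,340,348):
        print(fn,u,[(v,P[v,u].round(3).tolist()) for v in range(235,350,14)])
    print(read_state()['ee_pos'],eyes.camera_params('wrist')['hand_eye'][:3,3] if hasattr(eyes.camera_params('wrist')['hand_eye'],'shape') else '')
```

```text
w9 220 [(235, [0.47, 0.026, 0.046]), (249, [0.47, 0.029, 0.063]), (263, [0.469, 0.031, 0.077]), (277, [0.469, 0.033, 0.088]), (291, [0.473, 0.033, 0.09]), (305, [0.477, 0.034, 0.091]), (319, [0.481, 0.034, 0.092]), (333, [0.487, 0.034, 0.092]), (347, [0.491, 0.034, 0.094])]
w9 228 [(235, [0.47, 0.03, 0.046]), (249, [0.469, 0.032, 0.064]), (263, [0.471, 0.033, 0.071]), (277, [0.477, 0.034, 0.072]), (291, [0.482, 0.034, 0.073]), (305, [0.486, 0.034, 0.075]), (319, [0.529, 0.027, 0.017]), (333, [0.537, 0.027, 0.018]), (347, [0.547, 0.027, 0.017])]
w9 340 [(235, [0.467, 0.078, 0.046]), (249, [0.467, 0.076, 0.063]), (263, [0.467, 0.073, 0.077]), (277, [0.471, 0.074, 0.079]), (291, [0.476, 0.074, 0.08]), (305, [0.48, 0.074, 0.081]), (319, [0.485, 0.074, 0.083]), (333, [0.534, 0.089, 0.017]), (347, [0.542, 0.09, 0.018])]
w9 348 [(235, [0.467, 0.082, 0.045]), (249, [0.466, 0.078, 0.064]), (263, [0.466, 0.076, 0.078]), (277, [0.466, 0.074, 0.088]), (291, [0.468, 0.073, 0.095]), (305, [0.473, 0.074, 0.094]), (319, [0.477, 0.074, 0.095]), (333, [0.483, 0.075, 0.095]), (347, [0.487, 0.075, 0.096
[... 547 characters left out ...]
4, 0.015, 0.017]), (333, [0.517, 0.015, 0.017]), (347, [0.528, 0.016, 0.018])]
w8 340 [(235, [0.43, 0.095, 0.018]), (249, [0.395, 0.073, 0.139]), (263, [0.395, 0.071, 0.153]), (277, [0.399, 0.071, 0.155]), (291, [0.403, 0.071, 0.157]), (305, [0.409, 0.072, 0.157]), (319, [0.414, 0.072, 0.158]), (333, [0.511, 0.103, 0.018]), (347, [0.523, 0.104, 0.018])]
w8 348 [(235, [0.43, 0.101, 0.018]), (249, [0.394, 0.076, 0.14]), (263, [0.395, 0.074, 0.153]), (277, [0.395, 0.072, 0.163]), (291, [0.397, 0.071, 0.17]), (305, [0.401, 0.072, 0.17]), (319, [0.406, 0.072, 0.171]), (333, [0.411, 0.073, 0.17]), (347, [0.416, 0.073, 0.17])]
[0.47929519 0.05425212 0.0383773 ] [ 0.06576802 -0.00027003 -0.15988594]
```

Run:
```python
from h import *
for fn,tz,cols in(('w2',.1863,(236,240,330)),('w1',.2134,(155,165,405,415)),('w7',.215,(155,165,405,415)),('w9',.0386,(228,340))):
    f=np.load(fn+'.npz'); d,K,T=[f[k] for k in 'dKT']
    P=cloud(d,K,T)
    for u in cols:
        c=P[:,u]; k=np.where((c[:,2]>tz-.05)&(abs(c[:,0]-T[0,3]-.066)<.03)&(d[:,u]>.05))[0]
        k=k[c[k,2]>tz-.03]; k=k[c[k,2]>.05]
        print(fn,u,k[0],(c[k[0]]-[0,0,tz]).round(4),(c[k[:6],2]-tz).round(3))
```

```text
w2 236 246 [0.4675 0.0351 0.0212] [0.021 0.024 0.025 0.026 0.026 0.027]
w2 240 246 [0.4671 0.0368 0.0221] [0.022 0.024 0.023 0.026 0.026 0.027]
w2 330 246 [0.4648 0.0721 0.0229] [0.023 0.022 0.023 0.026 0.026 0.027]
w1 155 259 [0.5487 0.227  0.0343] [0.034 0.036 0.037 0.039 0.038 0.04 ]
w1 165 259 [0.5485 0.2306 0.0342] [0.034 0.035 0.034 0.034 0.035 0.034]
w1 405 259 [0.5433 0.3173 0.0345] [0.035 0.035 0.037 0.037 0.039 0.039]
w1 415 259 [0.5431 0.3209 0.0347] [0.035 0.036 0.038 0.038 0.039 0.038]
w7 155 259 [0.5485 0.2237 0.0343] [0.034 0.036 0.037 0.037 0.039 0.04 ]
w7 165 259 [0.5484 0.2272 0.034 ] [0.034 0.034 0.034 0.034 0.035 0.035]
w7 405 259 [0.5435 0.3143 0.0338] [0.034 0.035 0.035 0.037 0.037 0.04 ]
w7 415 259 [0.5433 0.3179 0.0339] [0.034 0.035 0.037 0.037 0.039 0.039]
w9 228 247 [0.4687 0.0321 0.0237] [0.024 0.023 0.025 0.026 0.027 0.028]
w9 340 247 [0.4663 0.0756 0.0234] [0.023 0.024 0.024 0.026 0.026 0.027]
```

The fingertips stand about 23 mm behind the TCP at this opening, which explains the miss. I'll rise, go back behind the mount, and lower in guarded steps.

```bash
python3 -m crank '0.53 0 0 -15 0;0.53 20 0 -15 0;0.53 45 0 -15 0;0.53 65 0 -15 0;0.53 72 0 -5 0;0.53 72 0 5 0;0.53 72 0 10 0;0.53 72 0 10 0'; python3 -m crank '0.53 0 0 5 0;0.53 0 0 8 0;0.53 0 0 8 0';python3 -m crank '0.53 0 0 5 0;0.53 0 0 8 0;0.53 0 0 8 0'
python3 - <<'E'
from h import *
grab('wrist','w10'); f=np.load('w10.npz'); d,K,T=[f[k] for k in 'dKT']; tz=read_state()['ee_pos'][2]
P=cloud(d,K,T)
for u in (224,228,340,345):
    print([(v,P[v,u].round(3).tolist()) for v in range(238,262,3)])
E
```

```text
t: 21.3
ee_pos: [0.4078, 0.0501, 0.028]
tcp_rot: [-0.029, 1.0, 0.0, -0.001]
wrist_force: [0.3, 0.0, -0.2]
width: 0.04
gripper_force: 0.0
t: 21.68
ee_pos: [0.4076, 0.0501, 0.0203]
tcp_rot: [-0.029, 1.0, 0.0, -0.0]
wrist_force: [-0.3, -0.2, -0.8]
width: 0.0401
gripper_force: 0.0
t: 22.05
ee_pos: [0.4075, 0.0501, 0.0123]
tcp_rot: [-0.029, 1.0, 0.0, -0.0]
wrist_force: [-0.1, -0.9, -0.2]
width: 0.04
gripper_force: 0.0
[(238, [0.407, 0.021, -0.001]), (241, [0.408, 0.021, -0.0]), (244, [0.41, 0.021, -0.0]), (247, [0.397, 0.026, 0.036]), (250, [0.397, 0.027, 0.039]), (253, [0.397, 0.027, 0.041]), (256, [0.397, 0.028, 0.044]), (259, [0.397, 0.028, 0.047])]
[(238, [0.406, 0.023, -0.0]), (241, [0.408, 0.023, -0.001]), (244, [0.409, 0.023, 0.0]), (247, [0.397, 0.028, 0.035]), (250, [0.396, 0.028, 0.04]), (253, [0.397, 0.029, 0.042]), (256, [0.397, 0.029, 0.044]), (259, [0.398, 0.029, 0.045])]
[(238, [0.403, 0.078, -0.0]), (241, [0.405, 0.078, -0.002]), (244, [0.407, 0.078, -0.001]), (247, [0.394, 0.072, 0.036]), (250, [0.394, 0.071, 0.039]), (253, [0.394, 0.071, 0.042]), (256, [0.394, 0.07, 0.045]), (259, [0.394, 0.07, 0.048])]
[(238, [0.403, 0.08, -0.001]), (241, [0.405, 0.081, -0.001]), (244, [0.406, 0.08, 0.0]), (247, [0.394, 0.073, 0.036]), (250, [0.395, 0.073, 0.038]), (253, [0.394, 0.073, 0.041]), (256, [0.394, 0.072, 0.046]), (259, [0.394, 0.072, 0.047])]
```

Lowered with no contact; tips at z≈0.035. Lower to 0.025, then push.

```bash
python3 -m crank '0.53 0 0 6 0;0.53 0 0 10 0;0.53 -12 0 10 0;0.53 -22 0 10 0;0.53 -32 0 10 0;0.53 -42 0 10 0;0.53 -52 0 10 0;0.53 -62 0 10 0;0.53 -72 0 10 0;0.53 -82 0 10 0;0.53 -90 0 10 0;0.53 -90 0 10 0'
python3 - <<'E'
from h import *
s=read_state(); print(s['t'],s['ee_pos'])
im,d,K,T=grab('wrist','w11')
P=cloud(d,K,T);Z=P[...,2]; g=(d>.03)&(Z>.04)&(Z<.05)
n,l,st,ce=cv2.connectedComponentsWithStats(g.astype(np.uint8))
for i in range(1,n):
    if st[i,4]>150: q=P[l==i]; print(st[i],q.mean(0).round(4),cv2.minEnclosingCircle((q[:,:2]*1000).astype(np.float32)))
E
```

```text
t: 23.6
ee_pos: [0.4989, 0.0551, 0.0028]
tcp_rot: [-0.029, 1.0, -0.0, 0.001]
wrist_force: [-0.1, -0.3, 0.3]
width: 0.0402
gripper_force: 0.0
23.6 [0.49889904 0.05512599 0.00279763]
[   0  190   39  134 3569] [ 0.4891 -0.037   0.0445] ((490.6584167480469, -44.011993408203125), 24.688011169433594)
[ 182  261  203  103 7125] [0.5077 0.0554 0.045 ] ((499.2413024902344, 54.85451889038086), 34.702579498291016)
```

Run:
```python
from h import *
f=np.load('w11.npz'); im,d,K,T=[f[k] for k in ('im','d','K','T')]
P=cloud(d,K,T);Z=P[...,2]
for v in range(250,420,8): 
    print(v,[(P[v,u]*1000).round().astype(int).tolist()+[int(im[v,u].mean())] for u in (215,240,280,320)])
```

```text
250 [[488, 28, 29, 78], [493, 37, 18, 126], [491, 53, 18, 202], [491, 70, 16, 124]]
258 [[488, 30, 36, 80], [496, 37, 18, 122], [495, 54, 19, 121], [495, 70, 17, 119]]
266 [[488, 31, 44, 80], [500, 37, 17, 116], [499, 54, 18, 115], [498, 71, 16, 115]]
274 [[488, 32, 50, 67], [503, 37, 18, 115], [501, 54, 20, 88], [502, 71, 17, 116]]
282 [[488, 33, 55, 10], [507, 37, 17, 117], [502, 54, 27, 58], [505, 71, 17, 120]]
290 [[488, 34, 60, 21], [508, 38, 23, 55], [501, 54, 34, 58], [505, 70, 25, 57]]
298 [[491, 34, 60, 20], [508, 39, 30, 56], [501, 54, 40, 60], [505, 70, 32, 58]]
306 [[495, 34, 58, 22], [507, 39, 38, 58], [502, 54, 44, 67], [505, 69, 38, 59]]
314 [[497, 34, 60, 21], [507, 40, 43, 59], [504, 54, 46, 102], [504, 69, 44, 66]]
322 [[501, 34, 58, 20], [508, 40, 46, 104], [507, 54, 46, 104], [507, 69, 45, 104]]
330 [[503, 34, 59, 20], [511, 40, 46, 102], [511, 55, 45, 103], [510, 69, 45, 103]]
338 [[506, 34, 59, 21], [515, 40, 45, 97], [515, 55, 45, 99], [513, 69, 46, 99]]
346 [[482, 40, 95, 17], [518, 41, 45, 100], [521, 55, 40, 20], [517, 69, 45, 126]]
354 [[481, 40, 99, 10], [521, 41, 46, 101], [525, 55, 40, 20], [520, 70, 46, 127]]
362 [[481, 41, 102, 13], [525, 41, 45, 197], [528, 56, 41, 20], [528, 71, 40, 19]]
370 [[481, 41, 104, 14], [489, 45, 94, 13], [488, 54, 95, 18], [489, 62, 93, 13]]
378 [[481, 42, 106, 11], [487, 46, 99, 12], [487, 54, 98, 11], [486, 62, 99, 12]]
386 [[482, 42, 107, 13], [487, 46, 101, 14], [487, 54, 100, 12], [486, 61, 101, 13]]
394 [[480, 43, 111, 10], [487, 46, 103, 13], [487, 54, 103, 11], [487, 61, 102, 13]]
402 [[479, 43, 114, 12], [487, 46, 105, 13], [487, 54, 105, 14], [487, 61, 104, 12]]
410 [[479, 43, 115, 13], [487, 46, 106, 13], [487, 54, 106, 13], [486, 61, 107, 13]]
418 [[479, 44, 117, 12], [487, 47, 108, 13], [487, 54, 108, 12], [486, 61, 109, 11]]
```

The mount is cradled and centred: near edge at 0.501, so its centre is at 0.533. I'll push another 82 mm over the edge.

```bash
python3 -m crank '0.53 -8 0 0 0;0.53 -16 0 0 0;0.53 -24 0 0 0;0.53 -32 0 0 0;0.53 -40 0 0 0;0.53 -48 0 0 0;0.53 -56 0 0 0;0.53 -64 0 0 0;0.53 -72 0 0 0;0.53 -80 0 0 0;0.53 -82 0 0 0;0.53 -82 0 0 0'; python3 -m crank '0.53 15 0 0 0;0.53 30 0 0 0;0.53 30 0 -40 0;0.53 30 0 -100 0;0.53 70 0 -150 0;0.53 120 0 -200 0;0.53 160 0 -200 0;0.53 160 0 -200 0'
python3 - <<'E'
from h import *
im,d,K,T=grab('wrist','w12'); im2,d2,K2,T2=grab('top','t12')
P=cloud(d,K,T);Z=P[...,2]
c=lambda P,m:[(st[i],P[l==i].mean(0).round(4),cv2.minEnclosingCircle((P[l==i][:,:2]*1000).astype(np.float32))) for n,l,st,ce in [cv2.connectedComponentsWithStats(m.astype(np.uint8))] for i in range(1,n) if st[i,4]>150]
P2=cloud(d2,K2,T2);Z2=P2[...,2]; g=(P2[...,0]>.4)&(P2[...,0]<.66)&(P2[...,1]<.1)&(P2[...,1]>-.23)
for r in c(P2,g&(Z2>.023)&(Z2<.055)): print(r)
cv2.imwrite('pics/c12.png',cv2.resize(im2[90:240,90:490,::-1],None,fx=2,fy=2,interpolation=cv2.INTER_CUBIC))
E
```

```text
t: 25.15
ee_pos: [0.58, 0.0599, 0.0028]
tcp_rot: [-0.029, 1.0, -0.0, 0.0]
wrist_force: [0.2, -0.0, -0.6]
width: 0.0404
gripper_force: 0.2
t: 26.15
ee_pos: [0.4184, 0.0509, 0.2039]
tcp_rot: [-0.029, 1.0, -0.0, 0.002]
wrist_force: [0.2, 0.1, -0.3]
width: 0.0399
gripper_force: 0.0
(array([246, 135,  23,  23, 402], dtype=int32), array([0.6157, 0.0632, 0.0316]), ((615.7454223632812, 64.04874420166016), 32.44776153564453))
(array([290, 177,  23,  26, 429], dtype=int32), array([ 0.4912, -0.0615,  0.046 ]), ((494.03485107421875, -65.91613006591797), 37.335472106933594))
(array([330, 177,  25,  24, 447], dtype=int32), array([ 0.4964, -0.1746,  0.0454]), ((497.49267578125, -177.02369689941406), 36.44915771484375))
```

View pics/c12.png

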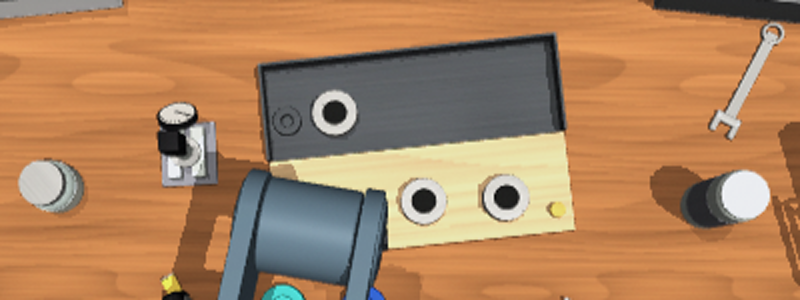

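The picture shows the soft mount at crop (334,112), flat in the tray with its top at z≈0.032 and station x≈0.126. The gauge, both firm mounts, the jar and the can are all standing in place.

```bash
python3 -c "
from workcell import manip
print(manip.job_done())"
```

```text
the job is handed in; nothing more can be done
None
```

The job is handed in, with no verdict shown: all three mounts were tested left to right, and the left one was soft (about 6 mm dent). The gauge is back on its rest, and the soft mount lies flat in the scrap tray. One release move briefly commanded the tool 25 mm too low; the force peak there was not recorded, but the gauge stayed upright and in place.

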